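Charged battery pack into the site basket

ROBOT

A 6-joint arm with a two-finger parallel gripper is mounted at the origin on the work surface. World frame = base frame: x ahead of the robot, y to its left, z up, the work surface at z = 0. Lengths are in m, angles in degrees, forces in N, time in s.
With the tool pointing down it reaches from about 0.275 to 0.775 m from the base axis. Payload 14.6 kg.
Tool frame: the origin (TCP) lies at the very end of the fingers, on their centre line; the grasp point (between the pads) lies 19 mm behind it; z points along the fingers, y is the line along which they close (so a half turn about z gives the same grasp; the last joint's range is limited). The gripper opens to 85 mm and grips with 20 to 120 N. Pads are 22 mm wide; open, the fingers measure 114 mm over their backs; the gripper's body (76 mm by 85 mm) begins 54 mm behind the grasp point. The pads swing forward as they close: fully open they stand 13 mm farther back than shut.
Start: joints at [-84.987, 15.075, -2.767, 72.158, 0, 81.102], TCP at [0.126, -0.51, 0.231] pointing down, gripper open.
Joint ranges: [-151.79, 151.79], [-50.71, 97.33], [-67.44, 78.34], [-121.81, 120.89], [-77.56, 73.72], [-180, 180]. Speed limits (degrees/s): [108.29, 108.29, 147.25, 159.86, 180, 180].

INTERFACE

Orientations are given as a 3x3 rotation matrix whose columns are the frame's x, y, z axes.
In Python, from plant import sense, camera, sign_off, regions_of, pinpoint gives the robot as it stands. The module is installed in compiled form; this text tells all that it offers.
- The arm moves only by the shell command python3 -m pendant 'ROWS' [FORCE]. ROWS is JSON, a list of rows, each an object of numbers: "fingers": the finger opening in cm, from 0 to 8.54; "dx", "dy", "dz": the shift along the tool's x, y, z in cm; "ax", "ay", "az": the turn, a rotation vector about the tool's x, y, z in rad. In form: [{"fingers": .., "dx": .., "dy": .., "dz": .., "ax": .., "ay": .., "az": ..}, ...]. A call has 1 to 5 rows; each row is the pose to reach, as a shift and turn from the pose commanded when the call began, along the tool's axes at that moment; what a row does not reach only later rows make up. A row lasts 1/10 s, in which the tool goes at most 50 mm and 8.59 degrees, less where a joint would pass 70% of its speed; a pose out of reach is approached as far as the arm can. A call with a gripper value outside its range is refused whole. The fingers move at their own pace and stop on an object; FORCE is the grip in N (left out, the last holds). Time passes only in rows, so rows that repeat a pose let the fingers close. It gives the time, the measured TCP pose, the force, the opening and the grip force at its end, in the units of the state.
- sense(): the state, without advancing time (a new reading comes with each control period).
- camera(name): name is "side" or "top"; returns a dict with "image" (420x560x3 uint8, red, green, blue), "vertical_fov" (degrees; the focal length in pixels is half the picture's height over the tangent of half this angle, whatever the lens; pixels are square), "cx", "cy" (the principal point, pixels), "k1" (the pictures are not rectified: a ray, as slopes to the right and down, at radius r is drawn at 1 + k1 r^2 times it, then the intrinsics apply), "eye" and "rotation" of the camera in the world. Camera axes: x right, y down, z forward; pixel columns grow to the right and rows downward; lengths in m; the calibration is good to about 2 mm. A picture is of the moment at which its call begins. There is no depth.
- sign_off(): hands the job in; it is judged then, once.
Trained networks look in the newest picture that a camera, given by its name, has taken for a name from the list of things; names that differ only in an ending like _2 or _b are one class to them, and where a whole thing is asked for, a point or a joint stands for the part that bears it (a point fixed in the world has none). Each returns a list of dicts, best first, with "p" (0 to 1); they miss things now and then, are a little off and sometimes report something else, mostly with a low value. They report only what shows in the picture. A call takes as long as a camera call. They do not tell look-alikes from the thing itself.
- regions_of(camera, thing): "region" (420x560 bool, what is visible of it) and "bbox" ([left, top, right, bottom] in pixels, round what is visible of it).
- pinpoint(camera, thing): "location" ([column, row] in pixels: a listed point, or the origin of a listed thing).
The state is a dict: "time_s": time; "q": joint angles; "dq": joint speeds; "tau": joint torques, N m; "position": TCP position; "ee_rot": TCP orientation; "ft_force": force on the tool from outside, world axes, zero at the start; "wrist_torque": the same for the moment, N m; "finger_gap": finger opening in m; "finger_force": force on a finger pad.
Only numpy, scipy, OpenCV 4.12 (cv2) and the standard library are available. Lean on these libraries where they do the work, as an engineer would, in place of code of your own. Each camera call takes 0.05 s, during which the arm holds its last target. There are 200 camera calls.

TASK

Get the charged battery ready to go out to site. Lift the wire basket up off its two deep hooks and stand it upright in the middle of the black rubber mat, then let go of it. Pinch the two red side buttons of the pack in the charger with the green light together to free its catches, draw it up out of the charger and set it down inside the basket without dropping it; leave the packs in the red-lit chargers, and everything else, where they are.

Things in the scene. Friction and masses are not known exactly. Their poses are not given: they have to be found in the camera images.
- basket_handle (a point): Centre of the wooden grip (16 mm thick, 68 mm long, level) of the wire basket's fixed arched handle, 150 mm above the basket's underside and 88 mm above its rim. The grip lies along the basket's y, across its middle; the 8 mm handle wire runs on to 64 mm each side, then down to the rim. At the start this wire hangs on two prongs, one each side of the grip. z is up.
- basket_centre (a point): Middle of the loose wire basket's tray (about 0.45 kg), 31 mm above its underside, 119 mm below the grip. Tray 210 mm (x) by 150 mm (y), rim 62 mm high, plywood floor 6 mm thick. Room inside, on either side of the handle: 101 mm along x by 142 mm along y. It swings freely when held by the grip and stands level by itself.
- hook_seat (a point): On the fixed hook stand (aluminium post, red cross plate): point midway between its two prongs where the axis of the handle wire rests, 260 mm above the bench. The prongs (8 mm steel, at y +50 and -50 mm) reach from the post along the stand's -x. The post's face is 145 mm along +x from here; the hanging basket is 40 mm clear of it.
- hook_tip (a point): Midway between the two upturned prong ends, 21 mm along -x and 36 mm above hook_seat (their very tops). The handle wire must rise 40 mm or more to pass over them, but not over 70 mm before it is drawn out along -x, or the basket's back rim meets the prongs from below.
- mat_centre (a point): Centre of the top of the fixed black rubber mat on the bench, 290 mm (its x) by 200 mm (its y), 3 mm thick.
- pack_full_mid (a point): Middle of the charged battery pack (in the charger with the green light), half-way between its red buttons. Loose, about 0.21 kg. Dark block 46 mm (x) by 56 mm (y), from 24 mm below this point to 18 mm above; a 34 x 38 mm stem reaches 45 mm further down into the charger (69 mm below this point in all). z up. Buttons on the +x and -x sides, 61 mm across them, 49 mm when pinched in.
- pack_full_p (a joint): Travel of the charged pack's +x button (28 mm wide, 20 mm high, centred at the height of pack_full_mid): 0 out, 0.006 m fully in. Spring: 3 N to start, 10 N fully in. It carries a hook that holds under a lip in the charger until the button is about 5 mm in; both must be in for the pack to come out.
- pack_full_n (a joint): The same for its -x button.
- chg_full_seat (a point): Point of the fixed charger with the green light where the middle of its pack sits when home. Dark grey box 110 mm (x) by 86 mm (y), its top 24 mm below this point, a 50 mm light bar along its top edge on the +x side. Three such chargers stand in a row along y, 100 mm apart, on a plywood board on the bench; which of the three is green changes.
- pack_busy1_mid (a point): Middle of an identical pack in a charger with a red light: to be left alone.
- pack_busy2_mid (a point): Middle of the other identical pack in a charger with a red light: to be left alone.
- chg_busy1_seat (a point): Where the middle of pack_busy1 sits in its charger.
- chg_busy2_seat (a point): Where the middle of pack_busy2 sits in its charger.
- tape: Bystander: yellow and black tape measure, 72 x 36 x 66 mm; origin under its middle.
- plane: Bystander: steel block plane, 165 x 50 mm, 50 mm high; origin under its middle.
- glue: Bystander: white glue bottle, 64 mm across, 190 mm high; origin under its middle.
- square: Bystander: try square lying flat, stock 120 mm, blade 190 mm, 16 mm thick; origin under the middle of the stock.
- mallet: Bystander: wooden mallet lying down, 320 mm long, head 75 mm high; origin on the bench under the handle.
- tin: Bystander: blue tin of screws, 75 mm across, 55 mm high; origin under its middle.
- offcut: Bystander: piece of timber, 200 x 70 x 32 mm; origin under its middle.
Mind the look-alikes: they are no part of the job. What is shaped like the part that bears pack_full_mid but turquoise is not meant.

How it is judged:
By the outcome, as a careful person would: the job done as asked, in the order asked, and still so for the second after the job is handed in, with the robot touching nothing.
It also fails if it takes over 64 s, if anything falls off the work surface, if the arm or the gripper's body presses on something with over 40 N, if the wrist force passes 120 N, or if a joint passes its speed limit or range.

## Working session

There is one attempt and no reset: what is moved stays moved. The work goes in short steps, Python scripts to look and compute and a shell command to move; the robot and the scene stay as the last step left them, time stands still between calls to the robot, and variables do not carry over. Pictures are saved under pics/ and viewed, at most 10 in all, crops included, and the job is handed in when it is done.

```bash
mkdir -p pics; ls; cat > h.py <<'E'
import numpy as np, cv2
from plant import sense, camera, sign_off, regions_of, pinpoint
def ray(c,px):
    f=c["image"].shape[0]/2/np.tan(np.radians(c["vertical_fov"])/2)
    d=np.array([(px[0]-c["cx"])/f,(px[1]-c["cy"])/f]); s=d.copy()
    for _ in range(30): s=d/(1+c["k1"]*(s@s))
    v=np.asarray(c["rotation"])@np.array([s[0],s[1],1]); return np.asarray(c["eye"]),v/np.linalg.norm(v)
def tri(c1,p1,c2,p2):
    (a,u),(b,v)=ray(c1,p1),ray(c2,p2)
    s=np.linalg.lstsq(np.c_[u,-v],b-a,rcond=None)[0]
    x,y=a+s[0]*u,b+s[1]*v; return (x+y)/2,np.linalg.norm(x-y)
def atz(c,p,z):
    a,u=ray(c,p); return a+u*(z-a[2])/u[2]
def proj(c,P):
    f=c["image"].shape[0]/2/np.tan(np.radians(c["vertical_fov"])/2)
    q=np.asarray(c["rotation"]).T@(np.asarray(P)-np.asarray(c["eye"])); s=q[:2]/q[2]; s=s*(1+c["k1"]*(s@s))
    return s*f+[c["cx"],c["cy"]]
def save(c,n): cv2.imwrite("pics/"+n+".png",c["image"][:,:,::-1])
E
python3 - <<'E'
from h import *
np.set_printoptions(precision=4,suppress=True)
C={k:camera(k) for k in("side","top")}
for k in C:
    save(C[k],k+"0"); c=C[k]; print(k,c["vertical_fov"],c["eye"],np.asarray(c["rotation"]).tolist(),c["k1"])
for t in("basket_handle","basket_centre","hook_seat","hook_tip","mat_centre","pack_full_mid","chg_full_seat"):
    for k in C:
        print(t,k,[(round(d["p"],2),np.round(d["location"],1).tolist()) for d in pinpoint(k,t)][:5])
s=sense();print(s["ee_rot"],s["ft_force"],s["time_s"])
E
```

```text
pics
side 56.7347123469263 [-0.0152  0.5075  0.8837] [[-0.7158241227732833, -0.47635455975468627, 0.5105704247768159], [-0.6982803432018078, 0.48767035821720306, -0.5240059007437516], [0.0006225382116282139, -0.731617355669768, -0.6817152318446106]] -0.0818015581785044
top 53.8452314757515 [ 0.3367 -0.0286  1.5421] [[0.017068524035354728, -0.9919324346005909, 0.12561333796456137], [-0.999640716484806, -0.0195264140047408, -0.01836183819390409], [0.02066648090503484, -0.12525479768639625, -0.9919093366954167]] -0.061840402343446184
basket_handle side [(0.91, [146.5, 249.5])]
basket_handle top [(0.66, [158.9, 180.1])]
basket_centre side [(0.61, [158.6, 288.6])]
basket_centre top [(0.76, [168.4, 187.3]), (0.57, [154.9, 188.9])]
hook_seat side [(0.92, [147.2, 245.6]), (0.39, [316.9, 203.9])]
hook_seat top [(0.88, [162.1, 183.3])]
hook_tip side [(0.71, [146.7, 244.8])]
hook_tip top [(0.64, [154.8, 191.8])]
mat_centre side [(0.81, [275.0, 276.5])]
mat_centre top [(0.85, [248.8, 222.3]), (0.41, [161.2, 181.6])]
pack_full_mid side [(0.96, [193.9, 229.0]), (0.81, [312.9, 205.3]), (0.61, [310.9, 155.9]), (0.56, [429.0, 194.8]), (0.31, [405.5, 241.3])]
pack_full_mid top [(0.86, [404.4, 268.7]), (0.59, [233.1, 152.0]), (0.58, [316.6, 208.1]), (0.58, [367.1, 163.0])]
chg_full_seat side [(0.93, [313.5, 200.7]), (0.58, [353.3, 177.0])]
chg_full_seat top [(0.64, [315.6, 213.5])]
[[ 0.9707  0.2405  0.    ]
 [ 0.2405 -0.9707 -0.    ]
 [ 0.      0.     -1.    ]] [-0.8439  0.0312  0.0205] 0.8
```

View pics/side0.png

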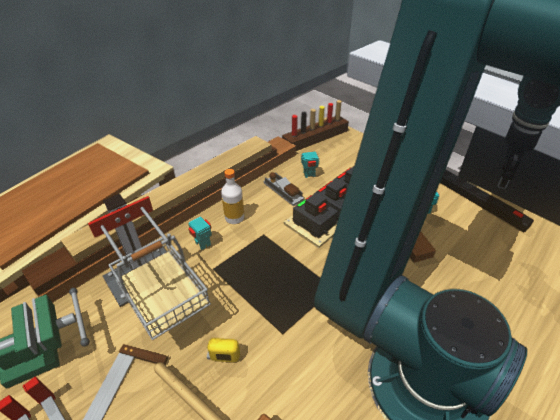

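View pics/top0.png

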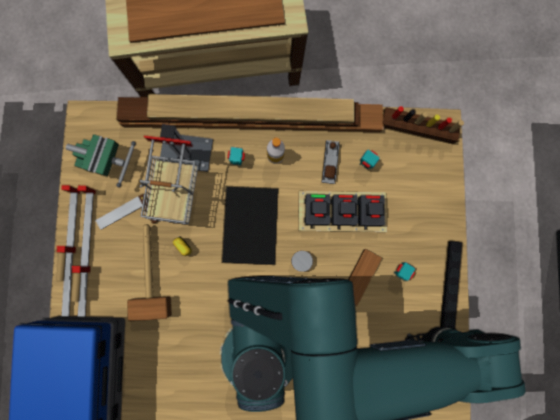

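Side view: basket hangs at (150,285) with its grip near (147,250), the mat is at (272,282), and the charger row is at (320,205) with the green bar at (300,203). The turquoise look-alikes are at (200,233), (310,160) and (432,200). In the top view the candidates for the pack are (317,209) with the green bar, (345,209) and (373,209) with red, and turquoise at (236,156), (370,159) and (405,271). I choose the dark pack at top (317,209), and check it in a close crop.

```bash
python3 - <<'E'
from h import *
a=cv2.imread("pics/side0.png");b=cv2.imread("pics/top0.png")
def cr(i,x,y,w,h): return cv2.resize(i[y:y+h,x:x+w],(400,300),interpolation=cv2.INTER_CUBIC)
m=np.vstack([np.hstack([cr(a,90,190,140,105),cr(a,280,160,80,60)]),np.hstack([cr(b,120,125,120,90),cr(b,295,180,100,75)])])
cv2.imwrite("pics/crop0.png",m)
np.set_printoptions(precision=4,suppress=True)
S=camera("side");T=camera("top")
print("pack",tri(S,(312.9,205.3),T,(316.6,208.1)),"seat",tri(S,(313.5,200.7),T,(315.6,213.5)))
print("mat",atz(S,(275,276.5),.003),atz(T,(248.8,222.3),.003))
print("handle",tri(S,(146.5,249.5),T,(158.9,180.1)),tri(S,(146.5,249.5),T,(163,184)))
print("hook",tri(S,(147.2,245.6),T,(162.1,183.3)))
# mat rect
for c in(S,T):
    g=cv2.inRange(c["image"],(0,0,0),(45,45,45)); n,l,st,ce=cv2.connectedComponentsWithStats(g)
    p=(272,282) if c is S else (249,225)
    k=l[p[1],p[0]]; r=cv2.minAreaRect(np.argwhere(l==k)[:,::-1].astype(np.float32)); print(st[k])
    B=[atz(c,q,.003)[:2] for q in cv2.boxPoints(r)]; print(np.array(B),np.mean(B,0))
    for t in(["basket_handle"]):
        for d in regions_of("side" if c is S else "top",t)[:2]: print(d["p"],d["bbox"])
E
```

```text
pack (array([ 0.5338, -0.1928,  0.0889]), np.float64(0.003238340108620448)) seat (array([ 0.5153, -0.1813,  0.1251]), np.float64(0.016535814857066403))
mat [0.4733 0.0351 0.003 ] [0.4855 0.05   0.003 ]
handle (array([0.5854, 0.3196, 0.2587]), np.float64(0.011126307854317067)) (array([0.5788, 0.3135, 0.2576]), np.float64(0.006255954472965757))
hook (array([0.5775, 0.3116, 0.2699]), np.float64(0.0023332958497401476))
[     0      0    560    420 215518]
[[ 4.8048 -0.4258]
 [ 0.8378 -4.2878]
 [-0.2664 -0.1171]
 [ 0.6227  0.752 ]] [ 1.4997 -1.0197]
0.74 [90.1, 187.8, 169.1, 308.6]
0.68 [110.8, 234.6, 211.0, 338.7]
[ 223  187   55   77 3853]
[[ 0.3378  0.1434]
 [ 0.6194  0.1405]
 [ 0.6148 -0.0543]
 [ 0.333  -0.0471]] [0.4763 0.0456]
0.97 [139.8, 155.4, 197.4, 222.0]
0.58 [141.0, 127.3, 211.4, 182.9]
```

View pics/crop0.png

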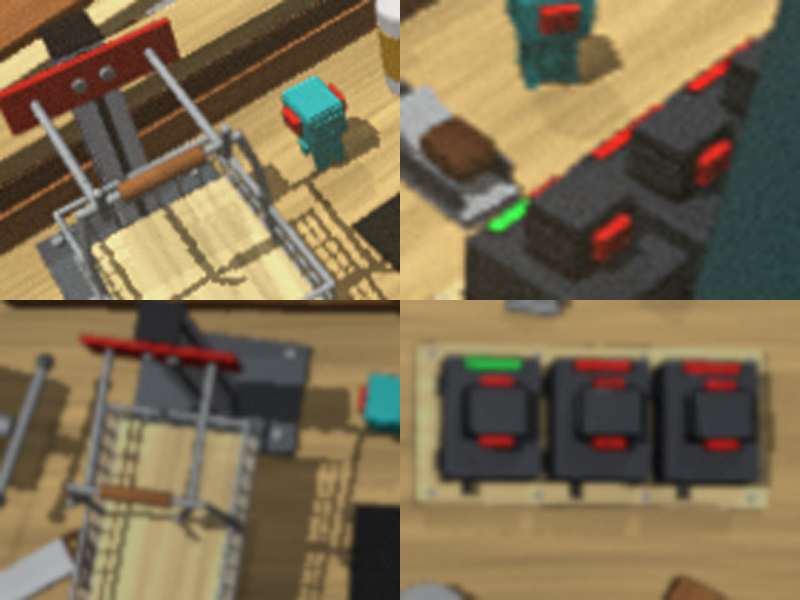

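```bash
python3 - <<'E'
from h import *
np.set_printoptions(precision=4,suppress=True)
S=camera("side");T=camera("top")
a,ea=tri(S,(132,255.8),T,(150.6,182.9));b,eb=tri(S,(161.8,243.5),T,(171,185))
print("grip ends",a,ea,b,eb,(a+b)/2,np.linalg.norm(a-b),"yaw",np.degrees(np.arctan2(*(a-b)[:2][::-1]))-90)
# top-view red blobs near the chargers & side red button
for nm,c,roi in(("top",T,(295,180,395,260)),("side",S,(290,190,345,225))):
    x0,y0,x1,y1=roi; im=c["image"][y0:y1,x0:x1].astype(int)
    for col,m in(("red",(im[...,0]>110)&(im[...,1]<70)),("green",(im[...,1]>120)&(im[...,0]<100))):
        n,l,st,ce=cv2.connectedComponentsWithStats(m.astype(np.uint8))
        for i in range(1,n):
            if st[i,4]>5: print(nm,col,ce[i]+[x0,y0],st[i,2:], atz(c,ce[i]+[x0,y0],.09))
print("pack in view", [proj(S,(.535,-.193,z)) for z in(.08,.1)],[proj(T,(.535,-.193,z)) for z in(.08,.1)])
q=sense();print(q["position"],q["q"])
E
```

```text
grip ends [0.5788 0.3489 0.2663] 0.002416995104619579 [0.5728 0.2837 0.2589] 0.0032686484991766417 [0.5758 0.3163 0.2626] 0.0658471178257534 yaw -5.201282918686815
top red [345.5  195.95] [14  3 40] [ 0.5782 -0.297   0.09  ]
top red [372.641  196.9231] [14  3 39] [ 0.5768 -0.395   0.09  ]
top red [318.5 199.5] [ 8  2 16] [ 0.5634 -0.2002  0.09  ]
top red [346.7692 200.4615] [ 7  2 13] [ 0.562  -0.3015  0.09  ]
top red [374.7692 200.5385] [ 7  2 13] [ 0.5638 -0.4026  0.09  ]
top red [318.5 214.5] [ 8  2 16] [ 0.5096 -0.2005  0.09  ]
top red [347.  215.5] [ 7  2 14] [ 0.5079 -0.3021  0.09  ]
top red [375.  215.5] [ 7  2 14] [ 0.5099 -0.4027  0.09  ]
top green [317.825 195.   ] [14  3 40] [ 0.5795 -0.1977  0.09  ]
side red [320.1667 190.3333] [4 2 6] [ 0.5647 -0.2612  0.09  ]
side red [341.5833 191.0833] [ 5  4 12] [ 0.5134 -0.3063  0.09  ]
side red [321.5385 205.8846] [ 7  8 26] [ 0.5137 -0.2073  0.09  ]
side green [301.4583 202.7083] [ 8  6 24] [ 0.5674 -0.1753  0.09  ]
pack in view [array([313.0188, 207.2964]), array([313.3766, 202.4271])] [array([316.1244, 207.7204]), array([316.7637, 206.9711])]
[ 0.1262 -0.5096  0.2313] [-84.9853  15.0755  -2.768   72.1573  -0.0003  81.1026]
```

```bash
cat >> h.py <<'E'
def go(x,y,z,yaw):
    "shift (cm) and turn to TCP x,y,z, tool y axis at yaw deg in world, pointing down"
    s=sense();R=np.asarray(s["ee_rot"]);d=R.T@(np.array([x,y,z])-s["position"])*100
    t=np.radians(yaw);Y=np.array([np.cos(t),np.sin(t),0]);Z=np.array([0,0,-1]);G=np.c_[np.cross(Y,Z),Y,Z]
    r=cv2.Rodrigues(R.T@G)[0].ravel()
    print("d",np.round(d,2),"a",np.round(r,3),"| pos",np.round(s["position"],4),"t",round(s["time_s"],2),"F",np.round(s["ft_force"],1),"gap",round(s["finger_gap"],4),"ff",np.round(s["finger_force"],1))
E
python3 -m pendant '[{"fingers":8.5,"dz":-8,"az":-0.62},{"fingers":8.5,"dz":-16,"az":-0.62},{"fingers":8.5,"dz":-16,"az":-0.62},{"fingers":8.5,"dz":-16,"az":-0.62},{"fingers":8.5,"dz":-16,"az":-0.62}]' 40
python3 -m pendant '[{"fingers":8.5,"az":-0.62},{"fingers":8.5,"az":-0.62},{"fingers":8.5,"az":-0.62},{"fingers":8.5,"az":-0.62},{"fingers":8.5,"az":-0.62}]'
python3 -c "
from h import *
go(.576,.316,.38,-5)"
```

```text
d [ 63.51 -69.32 -14.87] a [-0.    -0.    -1.241] | pos [ 0.1262 -0.5096  0.2313] t 1.1 F [0.2 0.3 0.2] gap 0.0853 ff 0.0schema error: expected keys fingers, dx, dy, dz, ax, ay, az
schema error: expected keys fingers, dx, dy, dz, ax, ay, az
```

All seven keys are needed in each row.

```bash

python3 -m pendant '[{"fingers":8.5,"dx":0,"dy":0,"dz":-5,"ax":0,"ay":0,"az":-0.62},{"fingers":8.5,"dx":0,"dy":0,"dz":-16,"ax":0,"ay":0,"az":-0.62},{"fingers":8.5,"dx":0,"dy":0,"dz":-16,"ax":0,"ay":0,"az":-0.62},{"fingers":8.5,"dx":0,"dy":0,"dz":-16,"ax":0,"ay":0,"az":-0.62},{"fingers":8.5,"dx":0,"dy":0,"dz":-16,"ax":0,"ay":0,"az":-0.62}]' 40
python3 -m pendant '[{"fingers":8.5,"dx":0,"dy":0,"dz":0,"ax":0,"ay":0,"az":-0.62},{"fingers":8.5,"dx":0,"dy":0,"dz":0,"ax":0,"ay":0,"az":-0.62},{"fingers":8.5,"dx":0,"dy":0,"dz":0,"ax":0,"ay":0,"az":-0.62},{"fingers":8.5,"dx":0,"dy":0,"dz":0,"ax":0,"ay":0,"az":-0.62},{"fingers":8.5,"dx":0,"dy":0,"dz":0,"ax":0,"ay":0,"az":-0.62}]'
python3 -c "
from h import *
go(.576,.316,.38,-5)"
```

```text
time_s: 1.6
position: [0.1263, -0.5103, 0.3928]
ee_rot: [[0.648, 0.762, 0.0], [0.762, -0.648, -0.003], [-0.002, 0.002, -1.0]]
ft_force: [0.5, -0.4, -1.0]
finger_gap: 0.0847
finger_force: 0.0
time_s: 2.1
position: [0.1262, -0.5093, 0.3899]
ee_rot: [[0.088, 0.996, -0.0], [0.996, -0.088, 0.002], [0.002, -0.0, -1.0]]
ft_force: [0.8, -0.0, -0.0]
finger_gap: 0.0851
finger_force: 0.0
d [86.17 37.53  1.15] a [-0.    -0.002 -0.001] | pos [ 0.1262 -0.5093  0.3899] t 2.1 F [ 0.8 -0.  -0. ] gap 0.0851 ff 0.0
```

```bash

for i in 1; do :; done
python3 -m pendant '[{"fingers":8.5,"dx":21.5,"dy":9.4,"dz":0,"ax":0,"ay":0,"az":0},{"fingers":8.5,"dx":21.5,"dy":9.4,"dz":0,"ax":0,"ay":0,"az":0},{"fingers":8.5,"dx":21.5,"dy":9.4,"dz":0,"ax":0,"ay":0,"az":0},{"fingers":8.5,"dx":21.5,"dy":9.4,"dz":0,"ax":0,"ay":0,"az":0},{"fingers":8.5,"dx":21.5,"dy":9.4,"dz":0,"ax":0,"ay":0,"az":0}]' | sed -n 2p
python3 -m pendant '[{"fingers":8.5,"dx":21.5,"dy":9.4,"dz":0,"ax":0,"ay":0,"az":0},{"fingers":8.5,"dx":21.5,"dy":9.4,"dz":0,"ax":0,"ay":0,"az":0},{"fingers":8.5,"dx":21.5,"dy":9.4,"dz":0,"ax":0,"ay":0,"az":0},{"fingers":8.5,"dx":21.5,"dy":9.4,"dz":0,"ax":0,"ay":0,"az":0},{"fingers":8.5,"dx":21.5,"dy":9.4,"dz":0,"ax":0,"ay":0,"az":0}]' | sed -n 2p
python3 -m pendant '[{"fingers":8.5,"dx":21.5,"dy":9.4,"dz":0,"ax":0,"ay":0,"az":0},{"fingers":8.5,"dx":21.5,"dy":9.4,"dz":0,"ax":0,"ay":0,"az":0},{"fingers":8.5,"dx":21.5,"dy":9.4,"dz":0,"ax":0,"ay":0,"az":0},{"fingers":8.5,"dx":21.5,"dy":9.4,"dz":0,"ax":0,"ay":0,"az":0},{"fingers":8.5,"dx":21.5,"dy":9.4,"dz":0,"ax":0,"ay":0,"az":0}]' | sed -n 2p
python3 -c "
from h import *
go(.576,.316,.38,-5)"
```

```text
position: [0.2392, -0.3009, 0.3907]
position: [0.3515, -0.0955, 0.3906]
position: [0.4643, 0.1109, 0.3902]
d [21.46  9.21  1.  ] a [-0.001  0.    -0.006] | pos [0.4643 0.1109 0.3902] t 3.6 F [-0.6 -0.1  0.3] gap 0.0852 ff 0.0
```

```bash

python3 -m pendant '[{"fingers":8.5,"dx":21.5,"dy":9.2,"dz":0,"ax":0,"ay":0,"az":0},{"fingers":8.5,"dx":21.5,"dy":9.2,"dz":1,"ax":0,"ay":0,"az":0},{"fingers":8.5,"dx":21.5,"dy":9.2,"dz":3,"ax":0,"ay":0,"az":0},{"fingers":8.5,"dx":21.5,"dy":9.2,"dz":5,"ax":0,"ay":0,"az":0},{"fingers":8.5,"dx":21.5,"dy":9.2,"dz":7,"ax":0,"ay":0,"az":0}]' | sed -n 2p
python3 - <<'E'
from h import *
go(.576,.316,.25,-5)
S=camera("side");T=camera("top")
P=sense()["position"];print(proj(S,P),proj(T,P))
def cr(i,x,y,w,h): return cv2.resize(i[y:y+h,x:x+w],(400,400),interpolation=cv2.INTER_CUBIC)
cv2.imwrite("pics/app.png",np.hstack([cr(S["image"],90,170,120,120),cr(T["image"],110,120,120,120)])[:,:,::-1])
E
```

```text
position: [0.574, 0.3143, 0.3229]
d [0.19 0.17 7.29] a [ 0.001 -0.001 -0.007] | pos [0.574  0.3143 0.3229] t 4.1 F [ 1.1 -0.4 -0.8] gap 0.085 ff 0.0
[142.21768953 232.08427557] [156.71968828 181.50542965]
```

View pics/app.png

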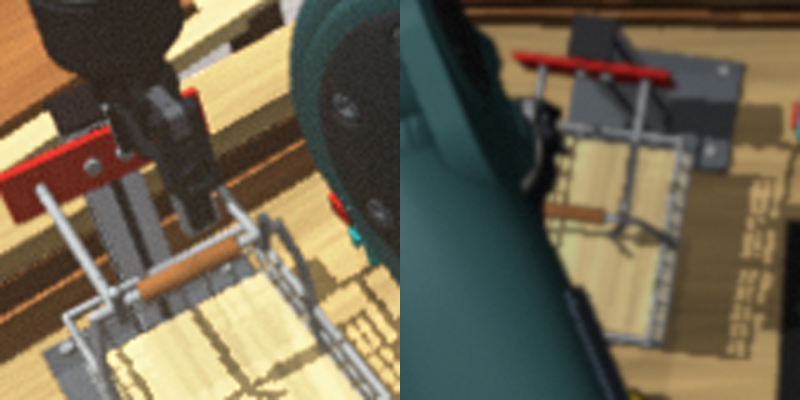

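The left crop shows the open fingers straddling the wooden grip (grip centre at crop (190,268)). I'll descend and close.

```bash

python3 -m pendant '[{"fingers":8.5,"dx":0.2,"dy":0.2,"dz":2,"ax":0,"ay":0,"az":0},{"fingers":8.5,"dx":0.2,"dy":0.2,"dz":4,"ax":0,"ay":0,"az":0},{"fingers":8.5,"dx":0.2,"dy":0.2,"dz":6,"ax":0,"ay":0,"az":0},{"fingers":8.5,"dx":0.2,"dy":0.2,"dz":8,"ax":0,"ay":0,"az":0},{"fingers":8.5,"dx":0.2,"dy":0.2,"dz":8,"ax":0,"ay":0,"az":0}]' 60
python3 -m pendant '[{"fingers":0.8,"dx":0,"dy":0,"dz":0,"ax":0,"ay":0,"az":0},{"fingers":0.8,"dx":0,"dy":0,"dz":0,"ax":0,"ay":0,"az":0},{"fingers":0.8,"dx":0,"dy":0,"dz":0,"ax":0,"ay":0,"az":0},{"fingers":0.8,"dx":0,"dy":0,"dz":0,"ax":0,"ay":0,"az":0},{"fingers":0.8,"dx":0,"dy":0,"dz":0,"ax":0,"ay":0,"az":0}]' 60
python3 -c "
from h import *
go(.576,.316,.29,-5)"
```

```text
time_s: 4.7
position: [0.5738, 0.3126, 0.2416]
ee_rot: [[0.093, 0.996, -0.004], [0.996, -0.093, -0.002], [-0.002, -0.004, -1.0]]
ft_force: [-0.3, 0.1, -0.8]
finger_gap: 0.085
finger_force: 0.0
time_s: 5.2
position: [0.5763, 0.3135, 0.2447]
ee_rot: [[0.088, 0.996, 0.003], [0.996, -0.088, 0.0], [0.0, 0.003, -1.0]]
ft_force: [0.5, -2.0, 2.3]
finger_gap: 0.0141
finger_force: 58.4
d [ 0.25 -0.04 -4.53] a [ 0.003 -0.    -0.001] | pos [0.5763 0.3135 0.2447] t 5.2 F [ 0.5 -2.   2.3] gap 0.0141 ff 58.4
```

```bash

python3 -m pendant '[{"fingers":0.8,"dx":0,"dy":0,"dz":-1,"ax":0,"ay":0,"az":0},{"fingers":0.8,"dx":0,"dy":0,"dz":-2.2,"ax":0,"ay":0,"az":0},{"fingers":0.8,"dx":0,"dy":0,"dz":-3.5,"ax":0,"ay":0,"az":0},{"fingers":0.8,"dx":0,"dy":0,"dz":-4.8,"ax":0,"ay":0,"az":0},{"fingers":0.8,"dx":0,"dy":0,"dz":-5.4,"ax":0,"ay":0,"az":0}]' 
python3 - <<'E'
from h import *
go(.576-.17*.996,.316+.17*.087,.295,-5)
S=camera("side")
def cr(i,x,y,w,h): return cv2.resize(i[y:y+h,x:x+w],(600,600),interpolation=cv2.INTER_CUBIC)
cv2.imwrite("pics/lift.png",cr(S["image"],80,170,140,140)[:,:,::-1])
E
```

```text
time_s: 5.7
position: [0.5751, 0.3135, 0.299]
ee_rot: [[0.088, 0.996, 0.0], [0.996, -0.088, 0.0], [0.0, 0.0, -1.0]]
ft_force: [-0.6, -0.1, -5.4]
finger_gap: 0.0141
finger_force: 58.5
d [  0.24 -16.93   0.39] a [ 0.    -0.    -0.001] | pos [0.5751 0.3135 0.299 ] t 5.7 F [-0.6 -0.1 -5.4] gap 0.0141 ff 58.5
```

View pics/lift.png

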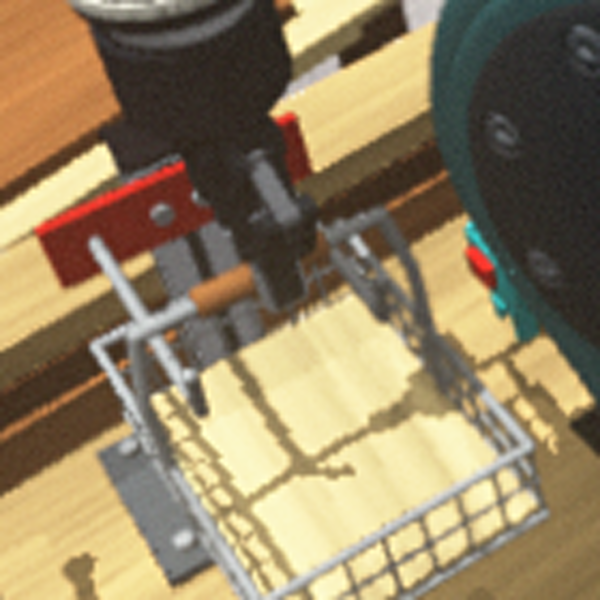

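The basket is lifted, with its wire clear above the prong tips (200,385) and the tray hanging level. I'll draw it out.

```bash

python3 -m pendant '[{"fingers":0.8,"dx":0,"dy":-1,"dz":0,"ax":0,"ay":0,"az":0},{"fingers":0.8,"dx":0,"dy":-2.5,"dz":0,"ax":0,"ay":0,"az":0},{"fingers":0.8,"dx":0,"dy":-4,"dz":0,"ax":0,"ay":0,"az":0},{"fingers":0.8,"dx":0,"dy":-5.5,"dz":0,"ax":0,"ay":0,"az":0},{"fingers":0.8,"dx":0,"dy":-7,"dz":0,"ax":0,"ay":0,"az":0}]' |sed -n '2p;4p'
python3 -m pendant '[{"fingers":0.8,"dx":0,"dy":-2,"dz":0,"ax":0,"ay":0,"az":0},{"fingers":0.8,"dx":0,"dy":-4,"dz":0,"ax":0,"ay":0,"az":0},{"fingers":0.8,"dx":0,"dy":-6,"dz":0,"ax":0,"ay":0,"az":0},{"fingers":0.8,"dx":0,"dy":-8,"dz":0,"ax":0,"ay":0,"az":0},{"fingers":0.8,"dx":0,"dy":-10,"dz":0,"ax":0,"ay":0,"az":0}]' |sed -n '2p;4p'
python3 -c "
from h import *
go(.476,.046,.16,-1)"
```

```text
position: [0.5046, 0.3195, 0.2973]
ft_force: [-0.1, -0.8, -5.8]
position: [0.4047, 0.3282, 0.2975]
ft_force: [0.2, 0.2, -5.1]
d [-27.48   9.6   13.76] a [-0.001  0.    -0.071] | pos [0.4047 0.3282 0.2975] t 6.75 F [ 0.2  0.2 -5.1] gap 0.0138 ff 58.5
```

```bash

python3 -m pendant '[{"fingers":0.8,"dx":-2,"dy":0.7,"dz":0,"ax":0,"ay":0,"az":0},{"fingers":0.8,"dx":-5,"dy":1.7,"dz":0,"ax":0,"ay":0,"az":0},{"fingers":0.8,"dx":-8,"dy":2.8,"dz":0,"ax":0,"ay":0,"az":0},{"fingers":0.8,"dx":-11,"dy":3.8,"dz":0,"ax":0,"ay":0,"az":0},{"fingers":0.8,"dx":-14,"dy":4.9,"dz":0,"ax":0,"ay":0,"az":0}]' |sed -n '2p;4p'
python3 -m pendant '[{"fingers":0.8,"dx":-4,"dy":1.4,"dz":1,"ax":0,"ay":0,"az":-0.02},{"fingers":0.8,"dx":-7,"dy":2.4,"dz":2,"ax":0,"ay":0,"az":-0.04},{"fingers":0.8,"dx":-10,"dy":3.4,"dz":4,"ax":0,"ay":0,"az":-0.06},{"fingers":0.8,"dx":-12.5,"dy":4.4,"dz":6,"ax":0,"ay":0,"az":-0.07},{"fingers":0.8,"dx":-13.5,"dy":4.7,"dz":8,"ax":0,"ay":0,"az":-0.07}]' |sed -n '2p;4p'
python3 -m pendant '[{"fingers":0.8,"dx":0,"dy":0,"dz":1,"ax":0,"ay":0,"az":0},{"fingers":0.8,"dx":0,"dy":0,"dz":1.5,"ax":0,"ay":0,"az":0},{"fingers":0.8,"dx":0,"dy":0,"dz":1.5,"ax":0,"ay":0,"az":0},{"fingers":0.8,"dx":0,"dy":0,"dz":1.5,"ax":0,"ay":0,"az":0},{"fingers":0.8,"dx":0,"dy":0,"dz":1.5,"ax":0,"ay":0,"az":0}]' |sed -n '2p;4p'
python3 - <<'E'
from h import *
go(.476,.046,.14,-1)
S=camera("side");T=camera("top")
def cr(i,x,y,w,h): return cv2.resize(i[y:y+h,x:x+w],(400,400),interpolation=cv2.INTER_CUBIC)
cv2.imwrite("pics/mat1.png",np.hstack([cr(S["image"],190,180,160,160),cr(T["image"],190,150,120,120)])[:,:,::-1])
for k in("side","top"):
  for t in("basket_centre","basket_handle"): print(k,t,[(round(d["p"],2),np.round(d["location"],1).tolist()) for d in pinpoint(k,t)][:3])
E
```

```text
position: [0.442, 0.1834, 0.2976]
ft_force: [0.4, 0.9, -5.7]
position: [0.4775, 0.0439, 0.2169]
ft_force: [0.4, 0.7, -5.0]
position: [0.4776, 0.0465, 0.2038]
ft_force: [-0.7, 0.4, -6.2]
d [-0.05 -0.16  6.38] a [0.001 0.    0.   ] | pos [0.4776 0.0465 0.2038] t 8.25 F [-0.7  0.4 -6.2] gap 0.0137 ff 58.8
side basket_centre [(0.95, [269.0, 257.7]), (0.49, [224.5, 355.1])]
side basket_handle [(0.63, [267.4, 224.2])]
top basket_centre [(0.93, [247.2, 223.2])]
top basket_handle [(0.44, [316.2, 209.0])]
```

View pics/mat1.png

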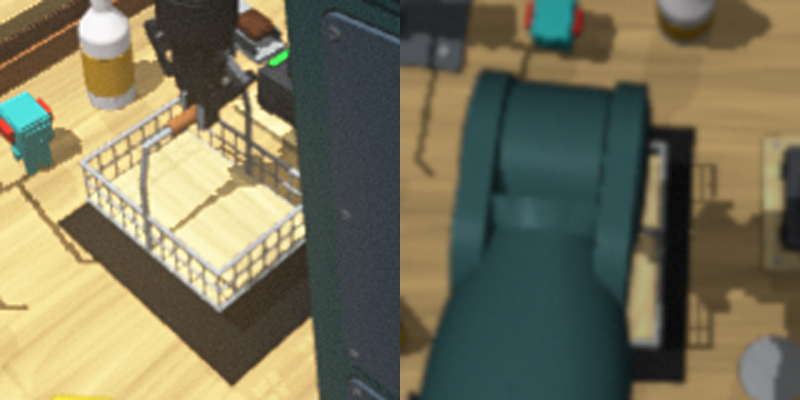

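```bash

python3 -m pendant '[{"fingers":0.8,"dx":0,"dy":0,"dz":1.5,"ax":0,"ay":0,"az":0},{"fingers":0.8,"dx":0,"dy":0,"dz":3,"ax":0,"ay":0,"az":0},{"fingers":0.8,"dx":0,"dy":0,"dz":4.5,"ax":0,"ay":0,"az":0},{"fingers":0.8,"dx":0,"dy":0,"dz":5,"ax":0,"ay":0,"az":0},{"fingers":0.8,"dx":0,"dy":0,"dz":5.3,"ax":0,"ay":0,"az":0}]' |sed -n '2p;4p'
python3 - <<'E'
from h import *
np.set_printoptions(precision=4,suppress=True)
go(.476,.046,.137,-1)
S=camera("side");T=camera("top");z=sense()["position"][2]+.0157-.119
print("seen before",atz(S,(269,257.7),.101),atz(T,(247.2,223.2),.101))
for k,c in(("side",S),("top",T)):
  for d in pinpoint(k,"basket_centre")[:1]: print(k,d["p"],d["location"],atz(c,d["location"],z))
# rim right edge, mat right edge in top
E
```

```text
position: [0.4772, 0.046, 0.1499]
ft_force: [-0.6, -0.9, -5.5]
d [-0.   -0.12  1.29] a [-0.    -0.    -0.001] | pos [0.4772 0.046  0.1499] t 9.05 F [-0.6 -0.9 -5.5] gap 0.0137 ff 58.9
seen before [0.4739 0.0551 0.101 ] [0.4728 0.0505 0.101 ]
side 0.91 [268.3, 272.8] [0.4708 0.0625 0.0469]
top 0.57 [248.2, 224.9] [0.4717 0.0497 0.0469]
```

```bash

python3 -m pendant '[{"fingers":0.8,"dx":-0.4,"dy":0,"dz":0.4,"ax":0,"ay":0,"az":0},{"fingers":0.8,"dx":-0.5,"dy":0,"dz":0.8,"ax":0,"ay":0,"az":0},{"fingers":0.8,"dx":-0.5,"dy":0,"dz":1.0,"ax":0,"ay":0,"az":0},{"fingers":0.8,"dx":-0.5,"dy":0,"dz":1.2,"ax":0,"ay":0,"az":0},{"fingers":0.8,"dx":-0.5,"dy":0,"dz":1.2,"ax":0,"ay":0,"az":0}]' |sed -n '2p;4p'
```

```text
position: [0.4751, 0.0408, 0.1388]
ft_force: [-19.5, -3.3, 25.4]
```

```bash

python3 -m pendant '[{"fingers":0.8,"dx":0,"dy":0,"dz":-0.15,"ax":0,"ay":0,"az":0},{"fingers":0.8,"dx":0,"dy":0,"dz":-0.2,"ax":0,"ay":0,"az":0},{"fingers":0.8,"dx":0,"dy":0,"dz":-0.2,"ax":0,"ay":0,"az":0}]' |sed -n '2p;4p'
```

```text
position: [0.477, 0.0408, 0.1402]
ft_force: [-5.9, -1.7, 6.3]
```

```bash

python3 -m pendant '[{"fingers":8.5,"dx":0,"dy":0,"dz":0,"ax":0,"ay":0,"az":0},{"fingers":8.5,"dx":0,"dy":0,"dz":0,"ax":0,"ay":0,"az":0},{"fingers":8.5,"dx":0,"dy":0,"dz":0,"ax":0,"ay":0,"az":0},{"fingers":8.5,"dx":0,"dy":0,"dz":0,"ax":0,"ay":0,"az":0},{"fingers":8.5,"dx":0,"dy":0,"dz":0,"ax":0,"ay":0,"az":0}]' |sed -n '2p;4,6p'
python3 -m pendant '[{"fingers":8.5,"dx":0,"dy":0,"dz":-2,"ax":0,"ay":0,"az":0},{"fingers":8.5,"dx":0,"dy":0,"dz":-5,"ax":0,"ay":0,"az":0},{"fingers":8.5,"dx":0,"dy":0,"dz":-9,"ax":0,"ay":0,"az":0},{"fingers":8.5,"dx":0,"dy":0,"dz":-13,"ax":0,"ay":0,"az":0},{"fingers":8.5,"dx":0,"dy":0,"dz":-15,"ax":0,"ay":0,"az":0}]' |sed -n '2p;4p'
python3 -c "
from h import *
go(.535,-.198,.29,-0.5)"
```

```text
position: [0.4773, 0.041, 0.14]
ft_force: [-0.6, 0.4, 0.5]
finger_gap: 0.0837
finger_force: 0.0
position: [0.4778, 0.041, 0.2931]
ft_force: [-0.1, -0.1, -1.3]
d [-23.79   6.15   0.34] a [ 0.003  0.    -0.009] | pos [0.4778 0.041  0.2931] t 11.05 F [-0.1 -0.1 -1.3] gap 0.0852 ff 0.0
```

```bash

python3 -m pendant '[{"fingers":8.5,"dx":-23.8,"dy":6.1,"dz":0,"ax":0,"ay":0,"az":-0.009},{"fingers":8.5,"dx":-23.8,"dy":6.1,"dz":0,"ax":0,"ay":0,"az":-0.009},{"fingers":8.5,"dx":-23.8,"dy":6.1,"dz":2,"ax":0,"ay":0,"az":-0.009},{"fingers":8.5,"dx":-23.8,"dy":6.1,"dz":5,"ax":0,"ay":0,"az":-0.009},{"fingers":8.5,"dx":-23.8,"dy":6.1,"dz":9,"ax":0,"ay":0,"az":-0.009}]' |sed -n '2p;4p'
python3 -m pendant '[{"fingers":8.5,"dx":0,"dy":0,"dz":2,"ax":0,"ay":0,"az":0},{"fingers":8.5,"dx":0,"dy":0,"dz":4,"ax":0,"ay":0,"az":0},{"fingers":8.5,"dx":0,"dy":0,"dz":4,"ax":0,"ay":0,"az":0}]' |sed -n '2p;4p'
python3 - <<'E'
from h import *
np.set_printoptions(precision=4,suppress=True)
go(.5357,-.199,.075,-0.5)
S=camera("side");T=camera("top")
for z in(.09,.1): print(proj(S,(.5357,-.199,z)))
def cr(i,x,y,w,h): return cv2.resize(i[y:y+h,x:x+w],(400,400),interpolation=cv2.INTER_CUBIC)
cv2.imwrite("pics/pk.png",np.hstack([cr(S["image"],190,140,170,170),cr(T["image"],200,160,150,150)])[:,:,::-1])
for k,c in(("side",S),("top",T)):
  for t,z in(("basket_centre",.034),("mat_centre",.003)):
    for d in pinpoint(k,t)[:1]: print(k,t,d["p"],d["location"],atz(c,d["location"],z))
E
```

```text
position: [0.5309, -0.1829, 0.2246]
ft_force: [0.3, -0.3, -0.5]
position: [0.5283, -0.1791, 0.1816]
ft_force: [0.3, -0.3, 0.8]
d [-2.    0.8  10.65] a [-0.004 -0.002 -0.001] | pos [ 0.5283 -0.1791  0.1816] t 11.85 F [ 0.3 -0.3  0.8] gap 0.085 ff 0.0
[314.3065 203.8358]
[314.4921 201.3887]
side basket_centre 0.65 [272.8, 274.9] [0.4643 0.0521 0.034 ]
top basket_centre 0.98 [252.2, 221.3] [0.4864 0.0361 0.034 ]
```

View pics/pk.png

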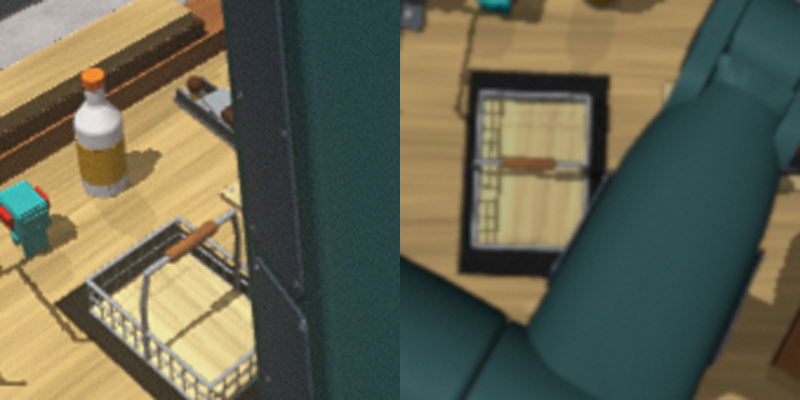

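The basket stands on the mat: rim at crop (475–590, 92–248) inside the mat at (462–608, 75–272). The arm hides the charger, so I'll go down by the numbers and use force as feedback.

```bash

python3 -m pendant '[{"fingers":8.5,"dx":-2,"dy":0.75,"dz":0,"ax":0,"ay":0,"az":0},{"fingers":8.5,"dx":-2,"dy":0.75,"dz":2,"ax":0,"ay":0,"az":0},{"fingers":8.5,"dx":-2,"dy":0.75,"dz":4,"ax":0,"ay":0,"az":0},{"fingers":8.5,"dx":-2,"dy":0.75,"dz":6,"ax":0,"ay":0,"az":0},{"fingers":8.5,"dx":-2,"dy":0.75,"dz":6,"ax":0,"ay":0,"az":0}]' |sed -n '2p;4p'
python3 -m pendant '[{"fingers":8.5,"dx":0,"dy":0,"dz":1.5,"ax":0,"ay":0,"az":0},{"fingers":8.5,"dx":0,"dy":0,"dz":3,"ax":0,"ay":0,"az":0},{"fingers":8.5,"dx":0,"dy":0,"dz":4,"ax":0,"ay":0,"az":0},{"fingers":8.5,"dx":0,"dy":0,"dz":4.5,"ax":0,"ay":0,"az":0},{"fingers":8.5,"dx":0,"dy":0,"dz":4.5,"ax":0,"ay":0,"az":0}]' |sed -n '2p;4p'
python3 - <<'E'
from h import *
go(.5357,-.199,.075,-0.5)
E
```

```text
position: [0.536, -0.1989, 0.1224]
ft_force: [0.2, 0.3, 0.4]
position: [0.5368, -0.1994, 0.079]
ft_force: [0.2, -0.5, -0.5]
d [ 0.04 -0.11  0.4 ] a [-0. -0. -0.] | pos [ 0.5368 -0.1994  0.079 ] t 13.15 F [ 0.2 -0.5 -0.5] gap 0.0848 ff 0.0
```

Next, down 0.4 cm, then close gently and watch the side force.

```bash

python3 -m pendant '[{"fingers":8.5,"dx":0,"dy":0,"dz":0.4,"ax":0,"ay":0,"az":0},{"fingers":6.4,"dx":0,"dy":0,"dz":0.4,"ax":0,"ay":0,"az":0},{"fingers":6.4,"dx":0,"dy":0,"dz":0.4,"ax":0,"ay":0,"az":0},{"fingers":5.7,"dx":0,"dy":0,"dz":0.4,"ax":0,"ay":0,"az":0},{"fingers":5.7,"dx":0,"dy":0,"dz":0.4,"ax":0,"ay":0,"az":0}]' 40
python3 -m pendant '[{"fingers":4.5,"dx":0,"dy":0,"dz":0,"ax":0,"ay":0,"az":0},{"fingers":4.5,"dx":0,"dy":0,"dz":0,"ax":0,"ay":0,"az":0},{"fingers":4.5,"dx":0,"dy":0,"dz":0,"ax":0,"ay":0,"az":0},{"fingers":4.5,"dx":0,"dy":0,"dz":0,"ax":0,"ay":0,"az":0}]' 40
```

```text
time_s: 13.65
position: [0.5358, -0.1994, 0.075]
ee_rot: [[0.009, 1.0, -0.002], [1.0, -0.009, -0.0], [-0.0, -0.002, -1.0]]
ft_force: [-7.7, -0.6, 5.2]
finger_gap: 0.0564
finger_force: 3.9
time_s: 14.05
position: [0.5339, -0.1994, 0.0757]
ee_rot: [[0.01, 1.0, -0.005], [1.0, -0.01, -0.001], [-0.001, -0.005, -1.0]]
ft_force: [-23.5, 0.2, 26.4]
finger_gap: 0.0478
finger_force: 38.0
```

```bash

python3 -m pendant '[{"fingers":4.5,"dx":0,"dy":-0.2,"dz":-0.2,"ax":0,"ay":0,"az":0},{"fingers":4.5,"dx":0,"dy":-0.2,"dz":-0.2,"ax":0,"ay":0,"az":0},{"fingers":4.5,"dx":0,"dy":-0.2,"dz":-0.2,"ax":0,"ay":0,"az":0}]' 40
```

```text
time_s: 14.35
position: [0.5337, -0.1993, 0.0768]
ee_rot: [[0.009, 1.0, -0.002], [1.0, -0.009, -0.0], [-0.0, -0.002, -1.0]]
ft_force: [-7.9, -0.8, 1.5]
finger_gap: 0.0473
finger_force: 44.3
```

```bash

python3 -m pendant '[{"fingers":4.5,"dx":0,"dy":-0.1,"dz":0,"ax":0,"ay":0,"az":0},{"fingers":4.5,"dx":0,"dy":-0.1,"dz":-0.4,"ax":0,"ay":0,"az":0},{"fingers":4.5,"dx":0,"dy":-0.1,"dz":-0.8,"ax":0,"ay":0,"az":0},{"fingers":4.5,"dx":0,"dy":-0.1,"dz":-1.2,"ax":0,"ay":0,"az":0}]' 45
```

```text
time_s: 14.75
position: [0.5336, -0.1994, 0.089]
ee_rot: [[0.009, 1.0, -0.001], [1.0, -0.009, 0.0], [0.0, -0.001, -1.0]]
ft_force: [-3.0, -0.3, -4.2]
finger_gap: 0.0468
finger_force: 46.7
```

Pack is coming free (only 4 N). Lifting it clear.

```bash

python3 -m pendant '[{"fingers":4.5,"dx":0,"dy":0,"dz":-1,"ax":0,"ay":0,"az":0},{"fingers":4.5,"dx":0,"dy":0,"dz":-2,"ax":0,"ay":0,"az":0},{"fingers":4.5,"dx":0,"dy":0,"dz":-3,"ax":0,"ay":0,"az":0},{"fingers":4.5,"dx":0,"dy":0,"dz":-4.2,"ax":0,"ay":0,"az":0},{"fingers":4.5,"dx":0,"dy":0,"dz":-5.5,"ax":0,"ay":0,"az":0}]' 45 | sed -n '2p;4,6p'
python3 -m pendant '[{"fingers":4.5,"dx":0,"dy":0,"dz":-3,"ax":0,"ay":0,"az":0},{"fingers":4.5,"dx":0,"dy":0,"dz":-6,"ax":0,"ay":0,"az":0},{"fingers":4.5,"dx":0,"dy":0,"dz":-9,"ax":0,"ay":0,"az":0},{"fingers":4.5,"dx":0,"dy":0,"dz":-12,"ax":0,"ay":0,"az":0},{"fingers":4.5,"dx":0,"dy":0,"dz":-14,"ax":0,"ay":0,"az":0}]' 45 | sed -n '2p;4,6p'
python3 - <<'E'
from h import *
np.set_printoptions(precision=4,suppress=True)
go(.415,.043,.28,89)
T=camera("top");S=camera("side")
cv2.imwrite("pics/two.png",np.hstack([cv2.resize(S["image"][130:330,190:390],(400,400)),cv2.resize(T["image"][150:350,200:400],(400,400))])[:,:,::-1])
E
```

```text
position: [0.5343, -0.1996, 0.1453]
ft_force: [0.9, 0.1, -2.5]
finger_gap: 0.0466
finger_force: 47.4
position: [0.5344, -0.1996, 0.2872]
ft_force: [1.1, -0.5, -2.8]
finger_gap: 0.0468
finger_force: 47.5
d [ 24.15 -12.16   0.64] a [ 0.002  0.004 -1.562] | pos [ 0.5344 -0.1996  0.2872] t 15.75 F [ 1.1 -0.5 -2.8] gap 0.0468 ff 47.5
```

View pics/two.png

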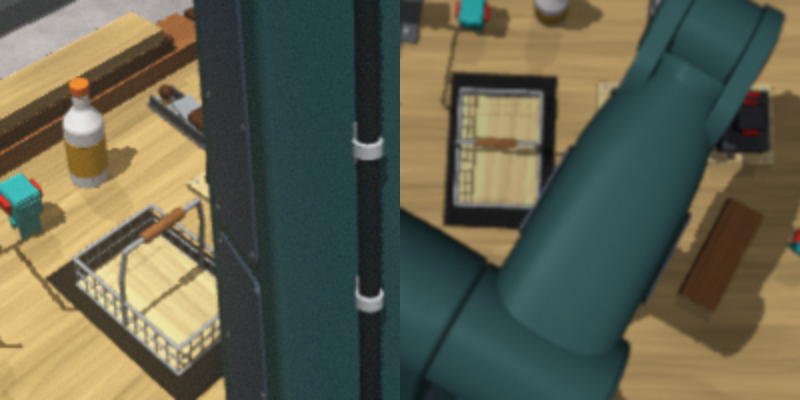

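```bash

python3 -m pendant '[{"fingers":4.5,"dx":3,"dy":-1.5,"dz":0,"ax":0,"ay":0,"az":-0.13},{"fingers":4.5,"dx":6,"dy":-3,"dz":0,"ax":0,"ay":0,"az":-0.26},{"fingers":4.5,"dx":9,"dy":-4.5,"dz":0,"ax":0,"ay":0,"az":-0.39},{"fingers":4.5,"dx":12,"dy":-6,"dz":0,"ax":0,"ay":0,"az":-0.52},{"fingers":4.5,"dx":15,"dy":-7.5,"dz":0,"ax":0,"ay":0,"az":-0.65}]' 45 | sed -n '2p;4,6p'
python3 - <<'E'
from h import *
np.set_printoptions(precision=4,suppress=True)
go(.415,.043,.28,89)
T=camera("top")
print("grip",atz(T,(247.5,221.5),.153)); P=[atz(T,p,.063) for p in((226.5,195),(272.5,195),(270.5,254),(226.5,253.5))]; print(np.array(P),np.mean(P,0))
E
```

```text
position: [0.4592, -0.0476, 0.2831]
ft_force: [1.4, 0.1, -2.2]
finger_gap: 0.0467
finger_force: 47.6
d [9.9  1.92 0.31] a [ 0.    -0.    -0.907] | pos [ 0.4592 -0.0476  0.2831] t 16.35 F [ 1.4  0.1 -2.2] gap 0.0467 ff 47.6
grip [0.4736 0.0468 0.153 ]
[[ 0.5773  0.1301  0.063 ]
 [ 0.5807 -0.0362  0.063 ]
 [ 0.3679 -0.0331  0.063 ]
 [ 0.3667  0.1234  0.063 ]] [0.4731 0.046  0.063 ]
```

```bash

python3 -m pendant '[{"fingers":4.5,"dx":2.5,"dy":0.5,"dz":0,"ax":0,"ay":0,"az":-0.13},{"fingers":4.5,"dx":5,"dy":1,"dz":0,"ax":0,"ay":0,"az":-0.26},{"fingers":4.5,"dx":7.5,"dy":1.5,"dz":0,"ax":0,"ay":0,"az":-0.39},{"fingers":4.5,"dx":9.9,"dy":1.9,"dz":0,"ax":0,"ay":0,"az":-0.52},{"fingers":4.5,"dx":9.9,"dy":1.9,"dz":0,"ax":0,"ay":0,"az":-0.65}]' 45 | sed -n '2p;4,6p'
python3 -m pendant '[{"fingers":4.5,"dx":0,"dy":0,"dz":0,"ax":0,"ay":0,"az":-0.13},{"fingers":4.5,"dx":0,"dy":0,"dz":0,"ax":0,"ay":0,"az":-0.257},{"fingers":4.5,"dx":0,"dy":0,"dz":0,"ax":0,"ay":0,"az":-0.257}]' 45 | sed -n '2p;4,6p'
python3 - <<'E'
from h import *
go(.413,.045,.14,89)
E
```

```text
position: [0.4147, 0.0439, 0.2835]
ft_force: [1.2, -0.9, -2.1]
finger_gap: 0.0469
finger_force: 47.6
position: [0.416, 0.0421, 0.2833]
ft_force: [-0.4, 0.2, -2.3]
finger_gap: 0.0467
finger_force: 47.6
d [ 0.3   0.28 14.33] a [ 0.    -0.    -0.003] | pos [0.416  0.0421 0.2833] t 17.2 F [-0.4  0.2 -2.3] gap 0.0467 ff 47.6
```

```bash

python3 -m pendant '[{"fingers":4.5,"dx":0.3,"dy":0.3,"dz":2,"ax":0,"ay":0,"az":0},{"fingers":4.5,"dx":0.3,"dy":0.3,"dz":5.5,"ax":0,"ay":0,"az":0},{"fingers":4.5,"dx":0.3,"dy":0.3,"dz":9,"ax":0,"ay":0,"az":0},{"fingers":4.5,"dx":0.3,"dy":0.3,"dz":12,"ax":0,"ay":0,"az":0},{"fingers":4.5,"dx":0.3,"dy":0.3,"dz":14,"ax":0,"ay":0,"az":0}]' 45 | sed -n '2p;4,6p'
python3 - <<'E'
from h import *
go(.413,.045,.065,89)
S=camera("side");print(proj(S,sense()["position"]))
cv2.imwrite("pics/low.png",cv2.resize(S["image"][160:340,200:380],(600,600),interpolation=cv2.INTER_CUBIC)[:,:,::-1])
E
```

```text
position: [0.4122, 0.0451, 0.1417]
ft_force: [0.1, 0.7, -2.8]
finger_gap: 0.0467
finger_force: 47.6
d [-0.1  -0.01  7.67] a [ 0.    -0.002 -0.01 ] | pos [0.4122 0.0451 0.1417] t 17.7 F [ 0.1  0.7 -2.8] gap 0.0467 ff 47.6
[289.09051071 258.87581278]
```

View pics/low.png

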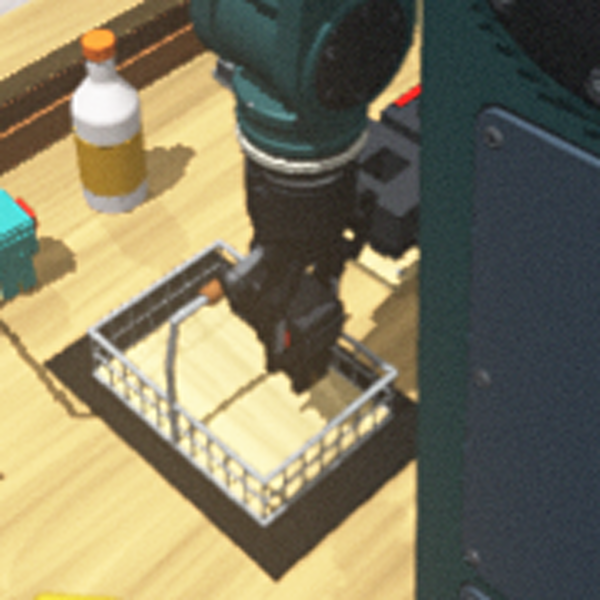

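The pack hangs upright at (305,355) over the near half of the basket, between the handle and the front rim. The empty charger shows at (390,170). Lowering.

```bash

python3 -m pendant '[{"fingers":4.5,"dx":0,"dy":0,"dz":2,"ax":0,"ay":0,"az":0},{"fingers":4.5,"dx":0,"dy":0,"dz":4,"ax":0,"ay":0,"az":0},{"fingers":4.5,"dx":0,"dy":0,"dz":5.5,"ax":0,"ay":0,"az":0},{"fingers":4.5,"dx":0,"dy":0,"dz":6.5,"ax":0,"ay":0,"az":0},{"fingers":4.5,"dx":0,"dy":0,"dz":7,"ax":0,"ay":0,"az":0}]' 45 | sed -n '2p;4,6p'
python3 -m pendant '[{"fingers":4.5,"dx":0,"dy":0,"dz":0.3,"ax":0,"ay":0,"az":0},{"fingers":4.5,"dx":0,"dy":0,"dz":0.3,"ax":0,"ay":0,"az":0}]' 45 | sed -n '2p;4p'
python3 -m pendant '[{"fingers":4.5,"dx":0,"dy":0,"dz":0.3,"ax":0,"ay":0,"az":0},{"fingers":4.5,"dx":0,"dy":0,"dz":0.3,"ax":0,"ay":0,"az":0}]' 45 | sed -n '2p;4p'
```

```text
position: [0.4132, 0.045, 0.0735]
ft_force: [-1.1, -0.2, -2.4]
finger_gap: 0.0466
finger_force: 47.9
position: [0.4134, 0.045, 0.071]
ft_force: [-0.3, -0.4, -1.8]
position: [0.4133, 0.045, 0.0679]
ft_force: [-0.5, -0.4, -1.7]
```

```bash

python3 -m pendant '[{"fingers":4.5,"dx":0,"dy":0,"dz":0.3,"ax":0,"ay":0,"az":0},{"fingers":4.5,"dx":0,"dy":0,"dz":0.3,"ax":0,"ay":0,"az":0}]' 45 | sed -n '2p;4p'
python3 -m pendant '[{"fingers":4.5,"dx":0,"dy":0,"dz":0.2,"ax":0,"ay":0,"az":0},{"fingers":4.5,"dx":0,"dy":0,"dz":0.2,"ax":0,"ay":0,"az":0}]' 45 | sed -n '2p;4p'
```

```text
position: [0.4131, 0.045, 0.0646]
ft_force: [0.7, 0.9, -3.6]
position: [0.4131, 0.045, 0.0626]
ft_force: [0.6, -1.2, -3.0]
```

```bash

python3 -m pendant '[{"fingers":4.5,"dx":0,"dy":0,"dz":0.2,"ax":0,"ay":0,"az":0},{"fingers":4.5,"dx":0,"dy":0,"dz":0.2,"ax":0,"ay":0,"az":0}]' 45 | sed -n '2p;4p'
```

```text
position: [0.4131, 0.045, 0.0606]
ft_force: [-0.3, 0.4, -2.5]
```

```bash

python3 -m pendant '[{"fingers":4.5,"dx":0,"dy":0,"dz":0.15,"ax":0,"ay":0,"az":0},{"fingers":4.5,"dx":0,"dy":0,"dz":0.15,"ax":0,"ay":0,"az":0}]' 45 | sed -n '2p;4p'
```

```text
position: [0.4134, 0.0451, 0.0602]
ft_force: [-6.7, 1.7, 22.6]
```

```bash

python3 -m pendant '[{"fingers":4.5,"dx":0,"dy":0,"dz":-0.1,"ax":0,"ay":0,"az":0},{"fingers":4.5,"dx":0,"dy":0,"dz":-0.1,"ax":0,"ay":0,"az":0}]' 45 | sed -n '2p;4p'
python3 -m pendant '[{"fingers":5.2,"dx":0,"dy":0,"dz":0,"ax":0,"ay":0,"az":0},{"fingers":5.7,"dx":0,"dy":0,"dz":0,"ax":0,"ay":0,"az":0},{"fingers":6.2,"dx":0,"dy":0,"dz":0,"ax":0,"ay":0,"az":0},{"fingers":6.8,"dx":0,"dy":0,"dz":0,"ax":0,"ay":0,"az":0},{"fingers":8,"dx":0,"dy":0,"dz":0,"ax":0,"ay":0,"az":0}]' 20 | sed -n '2p;4,6p'
python3 -m pendant '[{"fingers":8.2,"dx":0,"dy":0,"dz":0,"ax":0,"ay":0,"az":0},{"fingers":8.2,"dx":0,"dy":0,"dz":0,"ax":0,"ay":0,"az":0},{"fingers":8.2,"dx":0,"dy":0,"dz":0,"ax":0,"ay":0,"az":0}]' 20 | sed -n '2p;4,6p'
```

```text
position: [0.4134, 0.045, 0.0605]
ft_force: [-0.2, -0.1, -0.6]
position: [0.4133, 0.045, 0.0604]
ft_force: [0.1, 0.6, 0.8]
finger_gap: 0.0796
finger_force: 0.0
position: [0.4132, 0.045, 0.0603]
ft_force: [0.2, -0.8, -0.8]
finger_gap: 0.0821
finger_force: 0.0
```

Released. Retreating straight up, then aside for a look.

```bash

python3 -m pendant '[{"fingers":8.2,"dx":0,"dy":0,"dz":-2,"ax":0,"ay":0,"az":0},{"fingers":8.2,"dx":0,"dy":0,"dz":-5,"ax":0,"ay":0,"az":0},{"fingers":8.2,"dx":0,"dy":0,"dz":-9,"ax":0,"ay":0,"az":0},{"fingers":8.2,"dx":0,"dy":0,"dz":-13,"ax":0,"ay":0,"az":0},{"fingers":8.2,"dx":0,"dy":0,"dz":-17,"ax":0,"ay":0,"az":0}]' | sed -n '2p;4p'
python3 -m pendant '[{"fingers":8.2,"dx":0,"dy":0,"dz":-5,"ax":0,"ay":0,"az":0},{"fingers":8.2,"dx":0,"dy":0,"dz":-10,"ax":0,"ay":0,"az":0},{"fingers":8.2,"dx":0,"dy":-5,"dz":-12,"ax":0,"ay":0,"az":0},{"fingers":8.2,"dx":0,"dy":-10,"dz":-12,"ax":0,"ay":0,"az":0},{"fingers":8.2,"dx":0,"dy":-14,"dz":-12,"ax":0,"ay":0,"az":0}]' | sed -n '2p;4p'
python3 - <<'E'
from h import *
go(.4,-.1,.35,89)
S=camera("side");T=camera("top")
cv2.imwrite("pics/end.png",np.hstack([cv2.resize(S["image"][170:330,200:360],(400,400),interpolation=cv2.INTER_CUBIC),cv2.resize(T["image"][150:350,200:400],(400,400))])[:,:,::-1])
E
```

```text
position: [0.4128, 0.0451, 0.2321]
ft_force: [0.7, -0.1, -1.0]
position: [0.41, -0.0967, 0.3511]
ft_force: [0.7, 0.1, -0.2]
d [ 0.99 -0.35  0.1 ] a [-0.001  0.002 -0.004] | pos [ 0.41   -0.0967  0.3511] t 21.45 F [ 0.7  0.1 -0.2] gap 0.082 ff 0.0
```

View pics/end.png

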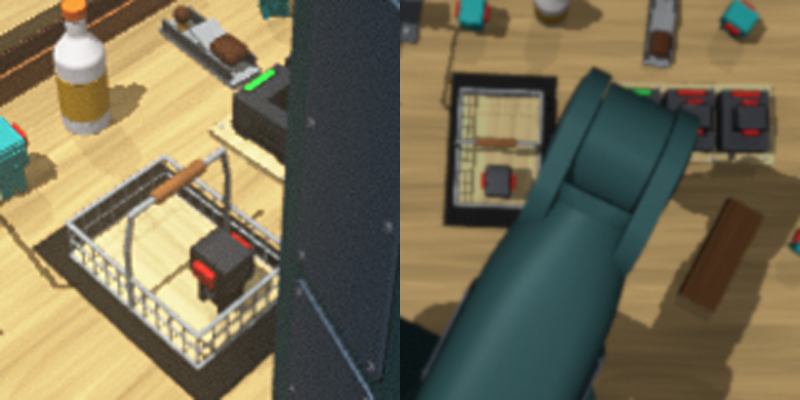

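The pack stands upright in the basket, at (225,265) in the side crop and (498,181) in the top crop. The basket is in the middle of the mat, and both red-lit packs are in place. Handing in.

```bash
python3 -c "
from plant import sign_off
print(sign_off())"
```

```text
the job is handed in; nothing more can be done
None
```

The job is handed in at about 21 s of the 64 s allowed: the basket stands on the middle of the mat with the charged pack upright inside it, the gripper is clear, and both red-lit packs are still in their chargers.

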